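# Open the spring-loaded sample canister

### The job

Unscrew the black ribbed cap from the small metal sample canister, re-gripping as needed and without straining its thread. A spring under the cap pushes it up, so have it in the gripper when it comes off the thread, and lift it straight off there rather than forcing it round against the stop. Set it gently, mouth down, in the steel tray and leave the things around undisturbed.

Things in the scene. Friction and masses are not known exactly. Their poses are not given: they have to be found in the camera images.
- cap_centre (a point): Centre (half-way up, on the axis) of the loose black screw cap with a yellow disc on top: 53 mm across its twelve upright flat ribs (one every 30 degrees, the first facing this point's x axis; opposite ribs are parallel faces), 38 mm tall, 50 to 100 g. z is up along the screw axis. At the start it is screwed home, its lower rim 79 mm above the bench.
- cap: The same cap; origin at the centre of its lower rim, 19 mm below its centre. It unscrews counter-clockwise seen from above, rising 16 mm a turn with 1.7 mm of up-and-down play, and comes free somewhere between 0.8 and 1.4 turns; the angle differs each time and must be felt. The cap then lifts straight up without resistance; turned on, it meets a solid stop 0.8 rad later. Let go on the thread, it stays.
- mouth (a point): Centre of the flat rim of the canister's neck, on the screw axis, 111 mm above the bench. In the neck a 24 mm brass disc on a spring pushes the cap up with 2.5 N when home and 1.5 N at the end of the thread, and follows it up by at most 35 mm. The thread bears a few newtons of pull, push, side load or turning against the stop; over 25 N damages it.
- canister: The canister, fixed to the bench: upright aluminium can with a blue band, 62 mm wide up to 62 mm high, narrowing to a 44 mm shoulder at 74 mm and then to the threaded neck (38 mm over the thread); its dark round foot is 90 mm wide. Origin at the centre of its underside, z up along the screw axis.
- tray: Shallow square steel tray fixed to the bench, 140 x 140 mm outside, walls 4 mm thick and 14 mm high; origin at the centre of its underside, z up, x and y along its sides.
- tray_in (a point): Centre of the tray's flat inner floor, 4 mm above the bench.
- timer: Bystander: white bench timer, 68 x 68 x 18 mm, origin at the centre of its underside.
- black_marker: Bystander: white felt marker with a black end, 134 x 11 mm, lying along its y axis, origin under its centre.
- red_marker: Bystander: white felt marker with a red end, 134 x 11 mm, lying along its y axis, origin under its centre.
- tape: Bystander: roll of orange tape, 62 mm across, 14 mm high, origin at the centre of its underside.
- bottle: Bystander: small white screw-cap bottle, 45 mm wide, 88 mm tall, origin at the centre of its underside.
- tweezers: Bystander: steel tweezers, 125 x 13 x 6 mm, lying along their y axis, origin under their centre.
Not all that is in view belongs to the job. Of the things shaped like the cap, the black one is meant. There is more than one size of the tray; the job needs the larger.

How it is judged:
By the outcome, as a careful person would: the job done as asked, in the order asked, and still so for the second after the job is handed in, with the robot touching nothing.
It also fails if it takes over 72 s, if anything falls off the work surface, if the arm or the gripper's body presses on something with over 40 N, if the wrist force passes 120 N, or if a joint passes its speed limit or range.

### The arm

A 6-joint arm with a two-finger parallel gripper is mounted at the origin on a cart in front of the work surface, level with it; the furniture and walls round the work are solid. World frame = base frame: x ahead of the robot, y to its left, z up, the work surface at z = 0. Lengths are in mm, angles in rad, forces in N, time in s.
With the tool pointing down it reaches from about 300 to 775 mm from the base axis. Payload 14.6 kg.
Tool frame: the origin (TCP) lies between the finger pads; the fingertips stand 11 mm ahead of it and the grasp point (between the pads) lies 8 mm behind it; z points along the fingers, y is the line along which they close (so a half turn about z gives the same grasp; the last joint's range is limited). The gripper opens to 94 mm and grips with 3 to 60 N. Pads are 16 mm wide; open, the fingers measure 119 mm over their backs; the gripper's body (75 mm by 177 mm) begins 78 mm behind the grasp point.
Start: joints at [1.186, 0.3, 1.521, -0, 1.321, -0.067], TCP at [171.86, 522.45, 216.446] pointing down, gripper open.
Joint ranges: [-3.03, 3.03], [-0.79, 2.21], [0.23, 2.52], [-1.04, 4.18], [0, 3.07], [-2.55, 2.55]. Speed limits (rad/s): [2.22, 2.22, 2.57, 3.14, 3.14, 3.14].

### API

Orientations are given as [roll, pitch, yaw] about the fixed x, y, z axes, in that order (R = Rz(yaw) Ry(pitch) Rx(roll)).
In Python, from cell import manip gives the robot as it stands. The module is installed in compiled form; this text tells all that it offers.
- The arm moves only by the tool arm_command, never from a script. Its argument "rows" is one flat list of numbers, 5 for each row, row after row: the shift along the world's x, y, z in mm, then the turn about the world's z in degrees, then the finger opening in mm, from 0 to 94. In form: [dx, dy, dz, twist, jaw, dx, dy, dz, twist, jaw, ...]. A call has 1 to 5 rows; each row shifts and turns the commanded pose from where the row before left it; what a row does not reach is not made up. A row lasts 1/8 s, in which the tool goes at most 62.5 mm and 10.7 degrees, less where a joint would pass 70% of its speed; a pose out of reach is approached as far as the arm can. A call is refused whole if a number of a shift passes 62.5 or a number of a turn 10.7, either way. A call with a gripper value outside its range is refused whole. The fingers move at their own pace and stop on an object; "newtons" is the grip in N (left out, the last holds). Time passes only in rows, so rows that do not move let the fingers close. It gives the time, the measured TCP pose, the force and the opening at its end, in the units of the state.
- manip.read_state(): the state, without advancing time (a new reading comes with each control period).
- manip.camera(name): name is "scene" or "top"; returns a dict with "image" (480x640x3 uint8, blue, green, red), "z_map" (480x640 float32, mm along the optical axis (not along the pixel's ray), 0 where there is no reading), "fx", "fy", "cx", "cy" (pixels), "D" ([k1, k2, p1, p2, k3] as OpenCV has them; the pictures are not rectified), "pose" (4x4, takes a point from camera to world coordinates). Camera axes: x right, y down, z forward; pixel columns grow to the right and rows downward; lengths in mm; the calibration is good to about 2 mm. A picture is of the moment at which its call begins.
- manip.sign_off(): hands the job in, once; it reports no verdict.
The state is a dict: "clock": time; "joints": joint angles; "qd": joint speeds; "effort": joint torques, N m; "eef_pos": TCP position; "eef_rot": TCP orientation; "wrist_force": force on the tool from outside, world axes, zero at the start; "moment": the same for the moment, N m; "finger_gap": finger opening in mm.
Only numpy, scipy, OpenCV 4.12 (cv2) and the standard library are available. Lean on these libraries where they do the work, as an engineer would, in place of code of your own. Each camera call takes 0.05 s, during which the arm holds its last target. There are 200 camera calls.

## Working session

There is one attempt and no reset: what is moved stays moved. The work goes in short steps, Python scripts to look and compute and a tool call to move; the robot and the scene stay as the last step left them, time stands still between calls to the robot, and variables do not carry over. Pictures are saved under pics/ and viewed, on a budget of 10 in all, crops included, one or two more only if the job needs it, and the job is handed in when it is done.

Besides the shell and the picture viewer there is one more tool, called after "Emit:" as name(argument=value, ...), one argument or row to a line, values as JSON. arm_command: Moves the arm, as the interface text tells. Its arguments: {"type":"object","properties":{"rows":{"type":"array","items":{"type":"number"}},"newtons":{"type":"number"}},"required":["rows"]}

```bash
mkdir -p pics
python3 - <<'E'
from cell import manip
import cv2, numpy as np
for n in ("scene","top"):
    c=manip.camera(n); cv2.imwrite(f"pics/{n}0.png",c["image"]); np.savez(f"{n}0.npz",**c)
    print(n,c["fx"],c["cx"],c["cy"],c["D"],np.round(c["pose"],3).tolist())
print(manip.read_state())
E
```

```text
scene 437.95038991698596 324.3994719109785 241.90776457126717 [-0.10113421  0.          0.          0.          0.        ] [[0.69, -0.335, 0.642, -123.056], [-0.724, -0.344, 0.598, -772.376], [0.02, -0.877, -0.48, 582.395], [0.0, 0.0, 0.0, 1.0]]
top 526.6739381867537 320.7353430427477 233.75822963487795 [-0.07337383  0.          0.          0.          0.        ] [[-0.025, -0.998, 0.066, 468.867], [-1.0, 0.026, 0.007, -153.877], [-0.009, -0.066, -0.998, 1199.877], [0.0, 0.0, 0.0, 1.0]]
{'clock': 0.1, 'joints': array([ 1.18639166e+00,  3.00399382e-01,  1.52149377e+00, -2.04872116e-05,
        1.32069570e+00, -6.66048973e-02]), 'qd': array([-0.00204312, -0.00149785, -0.00344533,  0.0010924 ,  0.00027537,
       -0.00055852]), 'effort': array([ 1.77925944e-03, -5.32647443e+01, -3.53283334e+01,  7.09837326e-02,
        2.34676333e-02, -2.05218038e-05]), 'eef_pos': array([171.79249274, 522.25711414, 215.96259805]), 'eef_rot': array([-3.14059734e+00, -4.65018795e-05,  2.82379794e+00]), 'wrist_force': array([-0.14654346,  0.48102049,  0.0363025 ]), 'moment': array([-0.02448971,  0.00044296, -0.00043998]), 'finger_gap': 93.66902957091678}
```

View pics/scene0.png

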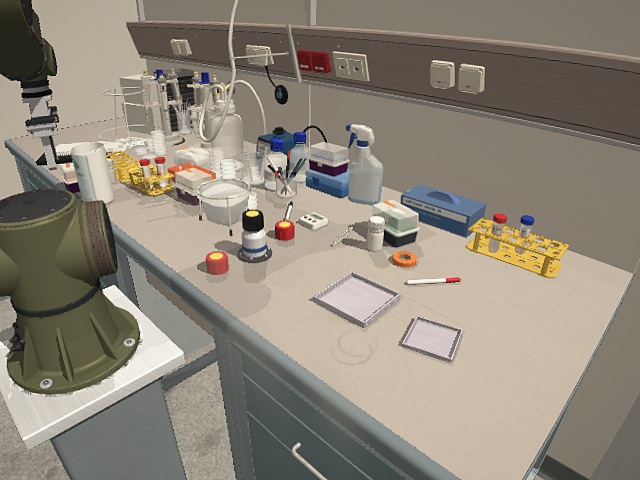

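View pics/top0.png

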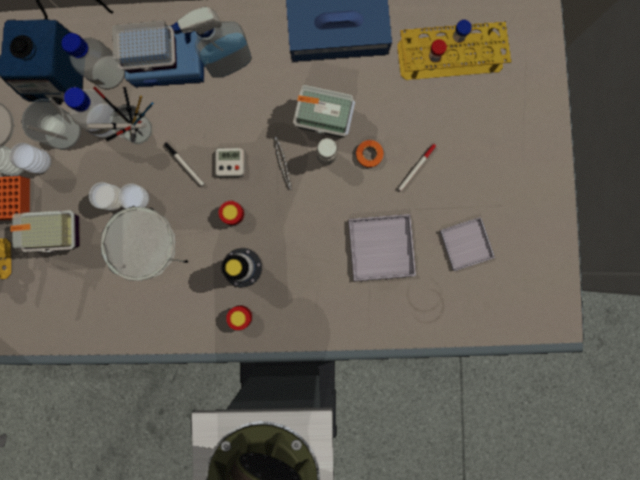

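```bash
cat > h.py <<'E'
import numpy as np, cv2
from cell import manip
def cam(n): return manip.camera(n)
def ray(c,uv,z):
    K=np.array([[c["fx"],0,c["cx"]],[0,c["fy"],c["cy"]],[0,0,1]])
    p=cv2.undistortPoints(np.array(uv,float).reshape(-1,1,2),K,np.array(c["D"])).reshape(-1,2)
    P=c["pose"]; d=np.c_[p,np.ones(len(p))]@P[:3,:3].T; o=P[:3,3]
    return o+d*((z-o[2])/d[:,2:3])
def blob(c,lo,hi,box):
    x0,y0,x1,y1=box; m=cv2.inRange(cv2.cvtColor(c["image"][y0:y1,x0:x1],cv2.COLOR_BGR2HSV),lo,hi)
    n,l,s,ce=cv2.connectedComponentsWithStats(m); i=1+s[1:,4].argmax()
    return ce[i]+[x0,y0],s[i,4],(l==i)
def dump(s): print({k:np.round(v,3).tolist() for k,v in s.items() if k in("clock","eef_pos","eef_rot","wrist_force","moment","finger_gap","joints")})
E
python3 - <<'E'
from h import *
for n,b,tb in (("scene",(235,200,270,232),(305,260,410,335)),("top",(218,250,255,285),(340,205,425,290))):
    c=dict(np.load(n+"0.npz"))
    uv,a,_=blob(c,(18,100,80),(38,255,255),b); print(n,"yellow",uv,a,ray(c,[uv],117)[0].round(1), c["z_map"][int(uv[1]),int(uv[0])])
    x0,y0,x1,y1=tb; g=cv2.cvtColor(c["image"][y0:y1,x0:x1],cv2.COLOR_BGR2HSV)
    m=((g[...,0]>115)&(g[...,0]<175)).astype('u1')*255
    m=cv2.morphologyEx(m,cv2.MORPH_OPEN,np.ones((3,3)))
    cs=max(cv2.findContours(m,0,2)[0],key=cv2.contourArea)
    r=cv2.minAreaRect(cs); print(r); pts=cv2.boxPoints(r)+[x0,y0]
    q=cv2.approxPolyDP(cs,8,True).reshape(-1,2)+[x0,y0]
    print("floor pts",ray(c,q,4)[:,:2].round(0).tolist(), ray(c,q,4)[:,:2].mean(0).round(1))
t=cv2.imread("pics/top0.png")[195:340,180:290]; s=cv2.imread("pics/scene0.png")[195:285,195:310]
cv2.imwrite("pics/crop1.png",np.hstack([cv2.resize(t,(395,520),interpolation=3),cv2.resize(s,(405,520) if 0 else (400,520),interpolation=3)]))
E
```

```text
scene yellow [251.86666667 213.14666667] 75 [478.2  39.  117. ] 1090.5393Traceback (most recent call last):
  File "<stdin>", line 8, in <module>
ValueError: max() iterable argument is empty
```

Run:
```python
from h import *
for n,b,tb in (("scene",(235,200,270,232),(305,265,410,335)),("top",(218,250,255,285),(340,205,425,290))):
    c=dict(np.load(n+"0.npz"))
    uv,a,_=blob(c,(18,100,80),(38,255,255),b); print(n,"yellow",uv,a,ray(c,[uv],117)[0].round(1))
    x0,y0,x1,y1=tb; g=c["image"][y0:y1,x0:x1].astype(int)
    d=g[...,0]-g[...,2]; print("b-r floor/bench",d[(y1-y0)//2,(x1-x0)//2],d[2,2])
    m=(d>(d[(y1-y0)//2,(x1-x0)//2]+d[2,2])/2).astype('u1')*255
    m=cv2.morphologyEx(m,cv2.MORPH_OPEN,np.ones((3,3)))
    cs=max(cv2.findContours(m,0,2)[0],key=cv2.contourArea)
    q=cv2.approxPolyDP(cs,8,True).reshape(-1,2)+[x0,y0]; print(q.tolist())
    w=ray(c,q,8)[:,:2]; print("pts",w.round(0).tolist(), w.mean(0).round(1))
t=cv2.imread("pics/top0.png")[195:340,180:290]; s=cv2.imread("pics/scene0.png")[195:285,195:310]
cv2.imwrite("pics/crop1.png",np.hstack([cv2.resize(t,(395,520),interpolation=3),cv2.resize(s,(400,520),interpolation=3)]))
```

```text
scene yellow [251.86666667 213.14666667] 75 [478.2  39.  117. ]
b-r floor/bench -14 -33
[[312, 298], [365, 327], [400, 293], [350, 272]]
pts [[438.0, -215.0], [444.0, -362.0], [593.0, -343.0], [580.0, -205.0]] [ 513.7 -281.4]
top yellow [233.11009174 267.00458716] 218 [476.4  36.  117. ]
b-r floor/bench -4 -23
[[409, 214], [346, 222], [351, 280], [415, 275]]
pts [[587.0, -347.0], [573.0, -203.0], [441.0, -211.0], [449.0, -356.0]] [ 512.5 -279.4]
```

View pics/crop1.png

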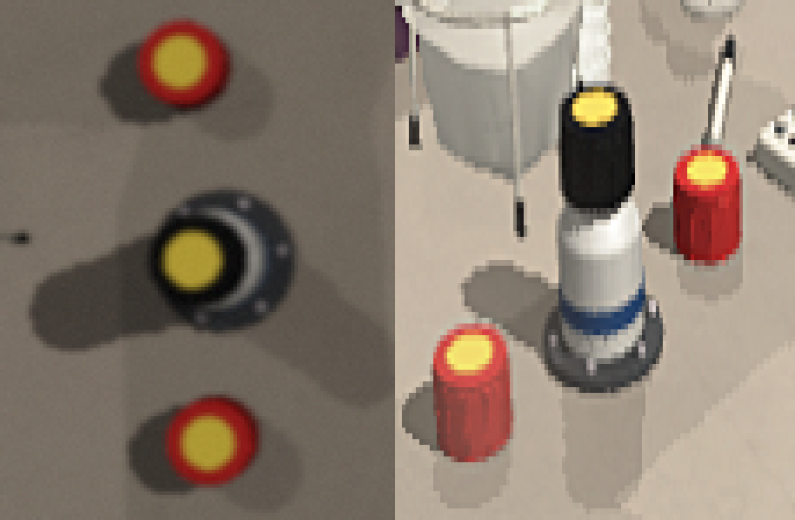

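Candidates for the cap (top view): the black one with a yellow disc on the canister (233,267), and red caps at (231,212) and (238,318). I choose the black one. Tray candidates are the larger at (381,247) and the smaller at (466,243), and I choose the larger. Both cameras agree to about 3 mm. Next I check obstacle heights along the route.

Run:
```python
from h import *
A=[]
for n in ("scene","top"):
    c=dict(np.load(n+"0.npz")); z=c["z_map"]; v,u=np.nonzero(z>0)
    K=np.array([[c["fx"],0,c["cx"]],[0,c["fy"],c["cy"]],[0,0,1]])
    p=cv2.undistortPoints(np.c_[u,v].astype(float).reshape(-1,1,2),K,c["D"]).reshape(-1,2)
    W=(np.c_[p,np.ones(len(p))]*z[v,u][:,None])@c["pose"][:3,:3].T+c["pose"][:3,3]; A.append(W)
    q=W[(np.hypot(W[:,0]-477,W[:,1]-37.5)<24)&(W[:,2]>112)&(W[:,2]<125)]; print(n,"cap top pts",q.mean(0),(q.min(0)+q.max(0))/2,len(q))
W=np.vstack(A)
a=np.array([172,522]);b=np.array([477,37.]);d=(b-a)/np.linalg.norm(b-a)
s=(W[:,:2]-a)@d; o=abs((W[:,:2]-a)@[-d[1],d[0]])
for k in range(-50,650,50):
    m=(s>=k)&(s<k+50)&(o<130); print(k,(a+d*k).round(), np.sort(W[m,2])[-5:].round() if m.sum()>5 else None)
m=np.hypot(W[:,0]-477,W[:,1]-37)<130; m&=np.hypot(W[:,0]-477,W[:,1]-37)>50
print("around cap",np.sort(W[m,2])[-5:])
```

```text
scene cap top pts [476.3365645   36.88453492 118.59676142] [477.38882889  38.06437026 118.39997361] 107
top cap top pts [476.98288622  37.10679153 118.89576365] [476.52263414  37.08668233 118.4787039 ] 415
-50 [145. 564.] [446. 447. 451. 455. 455.]
0 [172. 522.] [507. 509. 510. 510. 511.]
50 [199. 480.] [529. 530. 531. 531. 533.]
100 [225. 437.] [525. 526. 528. 529. 536.]
150 [252. 395.] [518. 519. 520. 532. 536.]
200 [278. 353.] [7. 8. 8. 8. 8.]
250 [305. 310.] [ 7.  7.  8.  8. 10.]
300 [332. 268.] [7. 7. 7. 8. 8.]
350 [358. 226.] [119. 119. 120. 120. 120.]
400 [385. 183.] [119. 119. 119. 121. 121.]
450 [412. 141.] [119. 119. 119. 119. 120.]
500 [438.  99.] [117. 117. 117. 119. 120.]
550 [465.  56.] [123. 124. 124. 124. 125.]
600 [491.  14.] [100. 108. 109. 112. 114.]
around cap [58.03127759 62.05764489 64.7269904  64.91248457 80.82489421]
```

Emit:
arm_command(
  rows=[15.25,-24.25,0,-10.25,94,15.25,-24.25,0,-10.25,94,15.25,-24.25,0,-10.25,94,15.25,-24.25,0,-10.25,94,15.25,-24.25,0,-10.25,94],
)

```text
clock: 0.72
eef_pos: [248.4, 400.3, 216.2]
eef_rot: [-3.141, 0.0, 1.923]
wrist_force: [-0.0, 0.0, 0.1]
finger_gap: 93.8
```

Emit:
arm_command(
  rows=[15.25,-24.25,0,-10.25,94,15.25,-24.25,0,-10.25,94,15.25,-24.25,0,-10.25,94,15.25,-24.25,0,-10.25,94,15.25,-24.25,0,-10.25,94],
)

```text
clock: 1.35
eef_pos: [324.7, 279.0, 216.3]
eef_rot: [-3.141, 0.0, 1.029]
wrist_force: [0.4, 0.1, 0.5]
finger_gap: 94.0
```

Emit:
arm_command(
  rows=[15.25,-24.25,0,-10.25,94,15.25,-24.25,0,-10.25,94,15.25,-24.25,0,-10.25,94,15.25,-24.25,0,-10.25,94,15.25,-24.25,0,-10.25,94],
)

```text
clock: 1.98
eef_pos: [400.9, 157.8, 216.3]
eef_rot: [3.142, 0.0, 0.134]
wrist_force: [-0.1, 1.8, 0.0]
finger_gap: 93.7
```

Emit:
arm_command(
  rows=[15.25,-24.25,0,-10.25,94,15.25,-24.25,0,-10.25,94,15.25,-24.25,0,-10.25,94,15.25,-24.25,0,-10.25,94,0,0,0,0,94],
)

```text
clock: 2.6
eef_pos: [462.0, 60.6, 216.0]
eef_rot: [3.141, 0.001, -0.578]
wrist_force: [-0.0, -0.5, -0.2]
finger_gap: 94.0
```

Emit:
arm_command(
  rows=[15,-23.6,0,-9,94,0,0,-40,0,94,0,0,-40,0,94,0,0,-41,0,94,0,0,0,0,94],
)

```text
clock: 3.22
eef_pos: [474.9, 38.7, 93.5]
eef_rot: [3.138, 0.004, -0.73]
wrist_force: [-0.1, 0.4, 0.7]
finger_gap: 94.2
```

Run:
```python
from h import *
dump(manip.read_state())
c=cam("scene"); s=cv2.resize(c["image"][150:290,160:345],None,fx=4,fy=4,interpolation=3); cv2.imwrite("pics/pre.png",s)
```

```text
{'clock': 3.225, 'joints': [0.004, 0.289, 1.849, 0.0, 1.009, 2.305], 'eef_pos': [474.876, 38.683, 93.521], 'eef_rot': [3.138, 0.004, -0.73], 'wrist_force': [-0.059, 0.393, 0.748], 'moment': [0.07, 0.048, -0.023], 'finger_gap': 94.223}
```

View pics/pre.png

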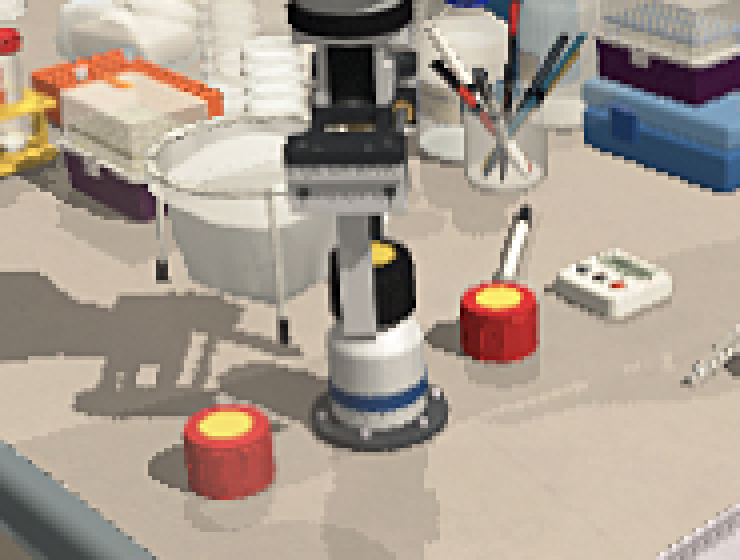

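The fingers straddle the black cap at (375,285) in the crop and clear the red caps. Now I close gently.

Emit:
arm_command(
  rows=[0,0,0,0,70,0,0,0,0,60,0,0,0,0,56,0,0,0,0,54,0,0,0,0,52],
  newtons=4,
)

```text
clock: 3.9
eef_pos: [476.2, 37.6, 95.5]
eef_rot: [3.14, 0.0, -0.732]
wrist_force: [-4.4, -4.3, 3.4]
finger_gap: 54.5
```

```bash
python3 -c "
from h import *
dump(manip.read_state())"
```

```text
{'clock': 3.9, 'joints': [0.003, 0.286, 1.847, -0.001, 1.01, 2.306], 'eef_pos': [476.202, 37.595, 95.514], 'eef_rot': [3.14, 0.0, -0.732], 'wrist_force': [-4.444, -4.291, 3.393], 'moment': [-0.808, 0.973, -0.036], 'finger_gap': 54.533}
```

Emit:
arm_command(
  rows=[-0.7,-0.7,0,0,52,0,0,0,0,52,0,0,0,0,52],
  newtons=4,
)

```text
clock: 4.28
eef_pos: [476.0, 37.4, 95.5]
eef_rot: [-3.141, -0.0, -0.732]
wrist_force: [0.2, -0.0, 1.4]
finger_gap: 54.1
```

```bash
python3 -c "
from h import *
dump(manip.read_state())"
```

```text
{'clock': 4.275, 'joints': [0.002, 0.285, 1.848, -0.0, 1.008, 2.305], 'eef_pos': [476.012, 37.417, 95.498], 'eef_rot': [-3.141, -0.0, -0.732], 'wrist_force': [0.155, -0.047, 1.373], 'moment': [-0.088, 0.095, 0.008], 'finger_gap': 54.058}
```

Emit:
arm_command(
  rows=[0,0,0,0,50,0,0,0,0,50,0,0,0.2,5,50,0,0,0.2,5,50,0,0,0,0,50],
  newtons=15,
)

```text
clock: 4.9
eef_pos: [475.7, 37.3, 95.7]
eef_rot: [3.141, 0.0, -0.558]
wrist_force: [-1.4, -1.0, 0.6]
finger_gap: 53.7
```

```bash
python3 -c "
from h import *
dump(manip.read_state())"
```

```text
{'clock': 4.9, 'joints': [0.002, 0.284, 1.848, -0.0, 1.01, 2.131], 'eef_pos': [475.657, 37.341, 95.732], 'eef_rot': [3.141, 0.0, -0.558], 'wrist_force': [-1.397, -1.023, 0.567], 'moment': [-0.317, 0.511, -0.029], 'finger_gap': 53.681}
```

Emit:
arm_command(
  rows=[0,0,0.36,8,50,0,0,0.36,8,50,0,0,0.36,8,50,0,0,0.36,8,50,0,0,0.36,8,50],
)

```text
clock: 5.52
eef_pos: [474.7, 36.4, 97.0]
eef_rot: [3.14, 0.004, 0.142]
wrist_force: [-8.2, -10.6, 1.0]
finger_gap: 54.0
```

```bash
python3 -c "
from h import *
dump(manip.read_state())"
```

```text
{'clock': 5.525, 'joints': [0.001, 0.282, 1.848, -0.002, 1.015, 1.43], 'eef_pos': [474.651, 36.4, 96.99], 'eef_rot': [3.14, 0.004, 0.142], 'wrist_force': [-8.174, -10.559, 0.963], 'moment': [-2.207, 1.597, -0.219], 'finger_gap': 54.043}
```

Emit:
arm_command(
  rows=[-0.6,-0.7,0,0,50,-0.6,-0.7,0,0,50,0,0,0,0,50],
)

```text
clock: 5.9
eef_pos: [474.8, 36.0, 97.7]
eef_rot: [3.142, -0.0, 0.139]
wrist_force: [-0.1, -2.7, -0.3]
finger_gap: 54.0
```

```bash
python3 -c "
from h import *
dump(manip.read_state())"
```

```text
{'clock': 5.9, 'joints': [-0.001, 0.279, 1.85, 0.0, 1.012, 1.43], 'eef_pos': [474.798, 36.004, 97.711], 'eef_rot': [3.142, -0.0, 0.139], 'wrist_force': [-0.083, -2.671, -0.256], 'moment': [-0.36, 0.16, -0.021], 'finger_gap': 54.003}
```

Emit:
arm_command(
  rows=[0,-0.4,0,0,66,0,0,0,0,66,1.2,0.2,0,0,66,1.1,0.1,0,0,56,0,0,0,0,52],
)

```text
clock: 6.52
eef_pos: [477.1, 36.0, 97.6]
eef_rot: [-3.142, -0.0, 0.14]
wrist_force: [1.4, 0.9, -0.5]
finger_gap: 54.3
```

Emit:
arm_command(
  rows=[0,0,0,0,50,0,0,0,0,50],
)

```text
clock: 6.78
eef_pos: [477.1, 36.0, 97.7]
eef_rot: [-3.142, -0.0, 0.14]
wrist_force: [0.8, 0.5, -0.7]
finger_gap: 53.8
```

```bash
python3 -c "
from h import *
dump(manip.read_state())"
```

```text
{'clock': 6.775, 'joints': [-0.001, 0.283, 1.844, 0.0, 1.014, 1.429], 'eef_pos': [477.108, 35.953, 97.68], 'eef_rot': [-3.142, -0.0, 0.14], 'wrist_force': [0.808, 0.484, -0.712], 'moment': [0.133, -0.122, 0.008], 'finger_gap': 53.831}
```

Emit:
arm_command(
  rows=[0,0,0.36,8,50,0,0,0.36,8,50,0,0,0.36,8,50,0,0,0.36,8,50,0,0,0.36,8,50],
)

```text
clock: 7.4
eef_pos: [476.8, 35.8, 99.4]
eef_rot: [-3.141, 0.001, 0.843]
wrist_force: [-0.2, -0.2, 0.0]
finger_gap: 54.0
```

Emit:
arm_command(
  rows=[0,0,0.36,8,50,0,0,0.36,8,50,0,0,0.36,8,50,0,0,0.36,8,50,0,0,0,0,50],
)

```text
clock: 8.02
eef_pos: [476.8, 35.8, 100.8]
eef_rot: [-3.141, 0.0, 1.396]
wrist_force: [-1.0, -2.3, -0.6]
finger_gap: 53.8
```

```bash
python3 -c "
from h import *
dump(manip.read_state())"
```

```text
{'clock': 8.025, 'joints': [-0.002, 0.279, 1.842, -0.0, 1.022, 0.173], 'eef_pos': [476.8, 35.758, 100.808], 'eef_rot': [-3.141, 0.0, 1.396], 'wrist_force': [-1.041, -2.297, -0.639], 'moment': [-0.329, 0.147, 0.015], 'finger_gap': 53.841}
```

Emit:
arm_command(
  rows=[-0.2,-0.4,0.36,8,50,0,0,0.36,8,50,0,0,0.36,8,50,0,0,0.36,8,50,0,0,0.36,8,50],
)

```text
clock: 8.65
eef_pos: [476.6, 35.4, 102.5]
eef_rot: [-3.141, -0.0, 2.096]
wrist_force: [-1.4, -0.4, -0.6]
finger_gap: 54.2
```

Emit:
arm_command(
  rows=[0,0,0.36,8,50,0,0,0.36,8,50,0,0,0.36,8,50,0,0,0.36,8,50,0,0,0.36,8,50],
)

```text
clock: 9.28
eef_pos: [476.7, 35.4, 104.4]
eef_rot: [-3.141, -0.0, 2.794]
wrist_force: [0.8, -0.8, 0.0]
finger_gap: 53.8
```

Emit:
arm_command(
  rows=[0,0,0.36,8,50,0,0,0.36,8,50,0,0,0.36,8,50,0,0,0.36,8,50,0,0,0,0,50],
)

```text
clock: 9.9
eef_pos: [476.8, 35.5, 105.8]
eef_rot: [3.142, -0.0, -2.935]
wrist_force: [0.0, 0.7, -1.6]
finger_gap: 53.9
```

```bash
python3 -c "
from h import *
dump(manip.read_state())"
```

```text
{'clock': 9.9, 'joints': [-0.002, 0.271, 1.838, 0.0, 1.033, -1.78], 'eef_pos': [476.753, 35.496, 105.849], 'eef_rot': [3.142, -0.0, -2.935], 'wrist_force': [0.024, 0.729, -1.619], 'moment': [-0.014, 0.016, -0.017], 'finger_gap': 53.892}
```

Emit:
arm_command(
  rows=[0,0,0.4,9,50,0,0,0.4,9,50,0,0,0.4,9,50,0,0,0.4,9,50,0,0,0,0,50],
)

```text
clock: 10.52
eef_pos: [476.6, 35.5, 107.4]
eef_rot: [3.141, -0.0, -2.308]
wrist_force: [-1.2, -1.3, -1.6]
finger_gap: 54.0
```

Emit:
arm_command(
  rows=[0,0,0,0,80,0,0,0,0,80,0,0,0,0,80,0,0,0,-10,80,0,0,0,-10,80],
)

```text
clock: 11.15
eef_pos: [476.8, 35.5, 107.6]
eef_rot: [-3.142, 0.0, -2.659]
wrist_force: [-0.8, -0.8, -0.5]
finger_gap: 80.3
```

Run:
```python
from h import *
dump(manip.read_state())
c=cam("scene"); s=cv2.resize(c["image"][150:290,160:345],None,fx=4,fy=4,interpolation=3); cv2.imwrite("pics/mid.png",s)
```

```text
{'clock': 11.15, 'joints': [-0.002, 0.268, 1.837, -0.0, 1.037, -2.056], 'eef_pos': [476.841, 35.506, 107.569], 'eef_rot': [-3.142, 0.0, -2.659], 'wrist_force': [-0.785, -0.838, -0.477], 'moment': [0.089, 0.008, -0.068], 'finger_gap': 80.257}
```

View pics/mid.png

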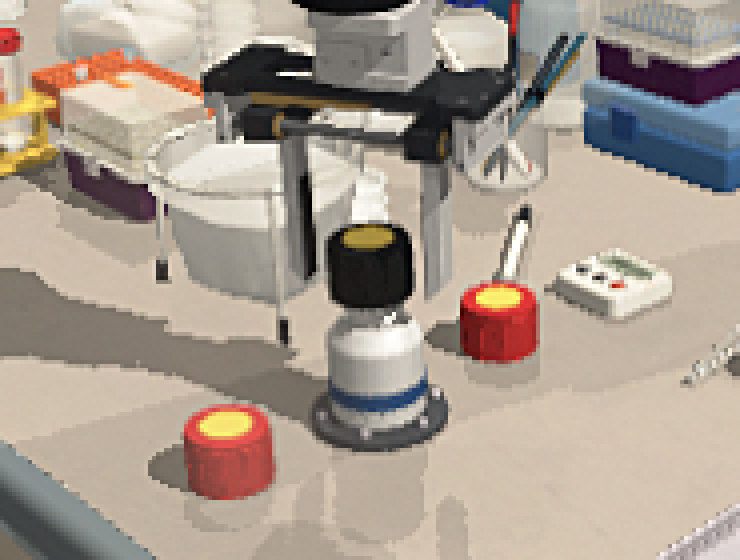

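The cap (370,265) has clearly risen and the thread shows below it, so the first grip worked. Now I turn back with the fingers open.

Emit:
arm_command(
  rows=[0,0,0,-10,80,0,0,0,-10,80,0,0,0,-10,80,0,0,0,-10,80,0,0,0,-10,80],
)

```text
clock: 11.82
eef_pos: [476.9, 35.5, 107.6]
eef_rot: [3.142, 0.0, 2.755]
wrist_force: [-0.1, -0.5, 0.0]
finger_gap: 80.0
```

Emit:
arm_command(
  rows=[0,0,0,-10,80,0,0,0,-10,80,0,0,0,-10,80,0,0,0,-10,80,0,0,0,-10,80],
)

```text
clock: 12.45
eef_pos: [476.8, 35.5, 107.6]
eef_rot: [3.141, 0.0, 1.882]
wrist_force: [-0.5, -0.2, -1.0]
finger_gap: 79.9
```

Emit:
arm_command(
  rows=[0,0,0,-10,80,0,0,0,-10,80,0,0,0,-10,80,0,0,0,-10,80,0,0,0,-10,80],
)

```text
clock: 13.08
eef_pos: [476.9, 35.5, 107.6]
eef_rot: [3.142, -0.0, 1.009]
wrist_force: [0.1, 0.5, -0.0]
finger_gap: 79.6
```

Emit:
arm_command(
  rows=[0,0,0,-10,80,0,0,0,-10,80,0,0,0,-10,80,0,0,0,-10,80,0,0,0,-10,80],
)

```text
clock: 13.7
eef_pos: [476.9, 35.5, 107.6]
eef_rot: [-3.142, -0.0, 0.137]
wrist_force: [-0.0, 0.2, -0.4]
finger_gap: 80.2
```

Emit:
arm_command(
  rows=[0,0,0,-10,80,0,0,0,-10,80,0,0,0,-10,80,0,0,0,-10,70,0,0,0,-10,65],
)

```text
clock: 14.32
eef_pos: [476.8, 35.5, 107.6]
eef_rot: [-3.142, -0.0, -0.736]
wrist_force: [0.8, 0.3, -0.4]
finger_gap: 66.1
```

Emit:
arm_command(
  rows=[0,0,0,0,60,0,0,0,0,56,0,0,0,0,52,0,0,0,0,50,0,0,0,0,50],
  newtons=6,
)

```text
clock: 14.95
eef_pos: [476.8, 35.5, 107.5]
eef_rot: [3.142, 0.0, -0.732]
wrist_force: [0.1, -0.2, -0.8]
finger_gap: 54.1
```

```bash
python3 -c "
from h import *
dump(manip.read_state())"
```

```text
{'clock': 14.95, 'joints': [-0.002, 0.268, 1.837, -0.0, 1.037, 2.3], 'eef_pos': [476.793, 35.472, 107.506], 'eef_rot': [3.142, 0.0, -0.732], 'wrist_force': [0.115, -0.16, -0.831], 'moment': [0.041, 0.151, 0.041], 'finger_gap': 54.144}
```

Emit:
arm_command(
  rows=[0,0,0,0,50,0,0,0,0,50,0,0,0.8,0,50,0,0,0,0,50],
  newtons=15,
)

```text
clock: 15.45
eef_pos: [476.6, 35.5, 108.0]
eef_rot: [3.141, 0.0, -0.732]
wrist_force: [1.8, 0.4, -6.2]
finger_gap: 53.9
```

Emit:
arm_command(
  rows=[0,0,0.5,0,50,0,0,0,0,50],
)

```text
clock: 15.7
eef_pos: [476.5, 35.5, 108.3]
eef_rot: [3.141, 0.001, -0.732]
wrist_force: [3.5, -0.8, -14.7]
finger_gap: 53.9
```

Emit:
arm_command(
  rows=[0,0,-0.7,0,50,0,0,0.36,8,50,0,0,0.36,8,50,0,0,0,0,50],
)

```text
clock: 16.2
eef_pos: [476.4, 35.6, 108.8]
eef_rot: [3.141, 0.001, -0.454]
wrist_force: [-2.4, 0.3, -6.9]
finger_gap: 53.7
```

Emit:
arm_command(
  rows=[0,0,0.36,8,50,0,0,0.36,8,50,0,0,0,0,50],
)

```text
clock: 16.58
eef_pos: [476.6, 35.4, 109.5]
eef_rot: [3.141, 0.0, -0.177]
wrist_force: [-0.7, -1.0, -8.0]
finger_gap: 54.1
```

Emit:
arm_command(
  rows=[0,0,0.1,8,50,0,0,0.3,8,50,0,0,0,0,50],
)

```text
clock: 16.95
eef_pos: [477.0, 35.3, 110.2]
eef_rot: [3.141, -0.001, 0.101]
wrist_force: [-0.7, -2.5, -6.0]
finger_gap: 54.1
```

Emit:
arm_command(
  rows=[0,0,0.36,8,50,0,0,0.35,8,50,0,0,0,0,50],
)

```text
clock: 17.32
eef_pos: [477.4, 35.4, 111.1]
eef_rot: [3.141, -0.001, 0.379]
wrist_force: [1.2, -0.9, -5.5]
finger_gap: 53.9
```

Emit:
arm_command(
  rows=[0,0,0.36,8,50,0,0,0.35,8,50,0,0,0,0,50],
)

```text
clock: 17.7
eef_pos: [477.3, 35.5, 111.7]
eef_rot: [3.141, -0.001, 0.658]
wrist_force: [0.6, 0.1, -4.9]
finger_gap: 53.6
```

Emit:
arm_command(
  rows=[0,0,0.36,8,50,0,0,0.35,8,50,0,0,0,0,50],
)

```text
clock: 18.08
eef_pos: [477.1, 35.5, 112.3]
eef_rot: [3.141, -0.001, 0.937]
wrist_force: [-0.2, -0.3, -4.2]
finger_gap: 53.9
```

Emit:
arm_command(
  rows=[0,0,0.36,8,50,0,0,0.4,8,50,0,0,0,0,50],
)

```text
clock: 18.45
eef_pos: [477.1, 35.5, 113.0]
eef_rot: [3.141, -0.0, 1.216]
wrist_force: [0.6, 0.0, -4.4]
finger_gap: 54.2
```

Emit:
arm_command(
  rows=[0,0,0.36,8,50,0,0,0.4,8,50,0,0,0,0,50],
)

```text
clock: 18.82
eef_pos: [477.0, 35.5, 113.8]
eef_rot: [3.141, -0.0, 1.495]
wrist_force: [0.0, 0.6, -3.5]
finger_gap: 53.6
```

Emit:
arm_command(
  rows=[0,0,0.45,8,50,0,0,0.4,8,50,0,0,0,0,50],
)

```text
clock: 19.2
eef_pos: [476.8, 35.5, 114.5]
eef_rot: [3.141, 0.0, 1.774]
wrist_force: [-0.6, 0.3, -3.2]
finger_gap: 53.9
```

Emit:
arm_command(
  rows=[0,0,0.36,8,50,0,0,0.4,8,50,0,0,0,0,50],
)

```text
clock: 19.58
eef_pos: [476.9, 35.4, 115.4]
eef_rot: [3.141, 0.0, 2.053]
wrist_force: [-1.8, -1.4, -1.6]
finger_gap: 53.8
```

Emit:
arm_command(
  rows=[0,0,0.6,0,50,0,0,0,0,50],
)

```text
clock: 19.82
eef_pos: [476.8, 35.5, 115.7]
eef_rot: [-3.141, 0.0, 2.057]
wrist_force: [-1.3, -0.8, -4.8]
finger_gap: 53.6
```

```bash
python3 -c "
from h import *
dump(manip.read_state())"
```

```text
{'clock': 19.825, 'joints': [-0.002, 0.256, 1.83, -0.0, 1.055, -0.488], 'eef_pos': [476.775, 35.451, 115.721], 'eef_rot': [-3.141, 0.0, 2.057], 'wrist_force': [-1.308, -0.83, -4.803], 'moment': [-0.114, -0.004, 0.056], 'finger_gap': 53.636}
```

Emit:
arm_command(
  rows=[0,0,0.36,8,50,0,0,0.36,8,50,0,0,0,0,50],
)

```text
clock: 20.2
eef_pos: [477.2, 35.5, 117.0]
eef_rot: [3.141, 0.001, 2.337]
wrist_force: [-0.0, 0.5, 0.7]
finger_gap: 53.8
```

Emit:
arm_command(
  rows=[0,0,0.36,8,50,0,0,0.36,8,50,0,0,0,0,50],
)

```text
clock: 20.58
eef_pos: [477.0, 35.5, 117.5]
eef_rot: [3.141, 0.001, 2.614]
wrist_force: [-0.1, -0.5, 0.8]
finger_gap: 54.0
```

```bash
python3 -c "
from h import *
dump(manip.read_state())"
```

```text
{'clock': 20.575, 'joints': [-0.002, 0.254, 1.828, 0.0, 1.059, -1.046], 'eef_pos': [477.013, 35.513, 117.49], 'eef_rot': [3.141, 0.001, 2.614], 'wrist_force': [-0.054, -0.491, 0.771], 'moment': [0.013, -0.049, 0.027], 'finger_gap': 53.977}
```

Fz jumped from −4.8 N to +0.7 N, so the cap is free of the thread. I lift gently straight up.

Emit:
arm_command(
  rows=[0,0,0.7,0,50,0,0,0.7,0,50,0,0,0.7,0,50,0,0,0,0,50],
)

```text
clock: 21.08
eef_pos: [476.8, 35.5, 119.4]
eef_rot: [-3.142, 0.0, 2.618]
wrist_force: [0.2, 0.6, 0.5]
finger_gap: 53.9
```

```bash
python3 -c "
from h import *
dump(manip.read_state())"
```

```text
{'clock': 21.075, 'joints': [-0.002, 0.251, 1.827, -0.0, 1.064, -1.05], 'eef_pos': [476.837, 35.499, 119.407], 'eef_rot': [-3.142, 0.0, 2.618], 'wrist_force': [0.226, 0.575, 0.473], 'moment': [0.028, -0.068, 0.033], 'finger_gap': 53.883}
```

Emit:
arm_command(
  rows=[0,0,5,0,50,0,0,8,0,50,0,0,10,0,50,0,0,12,0,50,0,0,12,0,50],
)

```text
clock: 21.7
eef_pos: [476.9, 35.5, 167.4]
eef_rot: [3.141, 0.0, 2.619]
wrist_force: [0.5, -0.2, -0.1]
finger_gap: 54.3
```

Emit:
arm_command(
  rows=[0,0,12,0,50,0,0,12,0,50,0,0,10,0,50,0,0,0,0,50],
)

```text
clock: 22.2
eef_pos: [477.1, 35.5, 201.1]
eef_rot: [3.141, 0.001, 2.619]
wrist_force: [0.9, 0.5, -1.1]
finger_gap: 53.8
```

Run:
```python
from h import *
dump(manip.read_state())
c=cam("scene"); s=cv2.resize(c["image"][120:290,160:345],None,fx=3.5,fy=3.5,interpolation=3); cv2.imwrite("pics/lift.png",s)
```

```text
{'clock': 22.2, 'joints': [-0.002, 0.153, 1.738, -0.0, 1.249, -1.05], 'eef_pos': [477.056, 35.515, 201.061], 'eef_rot': [3.141, 0.001, 2.619], 'wrist_force': [0.91, 0.47, -1.099], 'moment': [-0.015, 0.033, 0.054], 'finger_gap': 53.819}
```

View pics/lift.png

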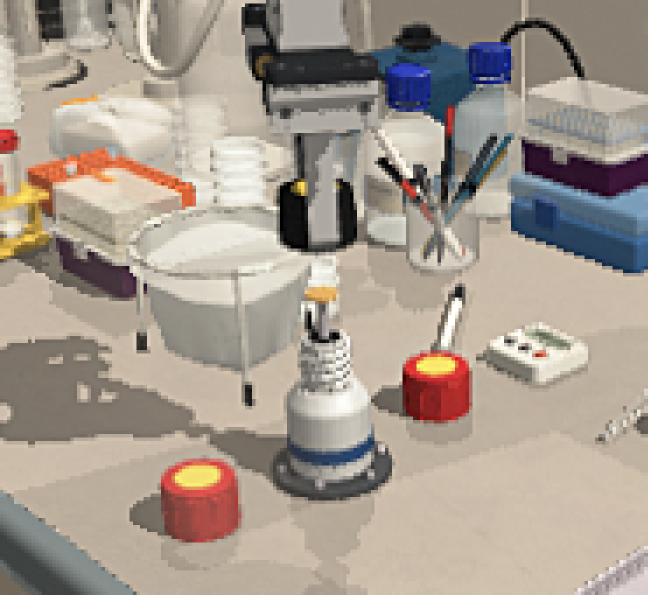

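The cap is held at (318,215) in the crop, clear of the bare neck with its brass disc at (320,295). Now I carry it to the larger tray.

Emit:
arm_command(
  rows=[2,-15,0,0,50,3,-25,0,0,50,3,-27,0,0,50,3,-27,0,0,50,3,-27,0,0,50],
)

```text
clock: 22.88
eef_pos: [490.6, -87.3, 199.9]
eef_rot: [-3.141, -0.001, 2.618]
wrist_force: [0.3, 0.5, 0.5]
finger_gap: 53.8
```

Emit:
arm_command(
  rows=[3,-27,0,0,50,3,-27,0,0,50,3,-27,0,0,50,3,-27,0,0,50,3,-27,0,0,50],
)

```text
clock: 23.5
eef_pos: [505.4, -222.3, 199.8]
eef_rot: [-3.141, -0.001, 2.618]
wrist_force: [-0.7, -0.0, -0.9]
finger_gap: 53.8
```

Emit:
arm_command(
  rows=[3,-27,0,0,50,3,-22,0,0,50,1,-10.5,-10,0,50,0,0,-20,0,50,0,0,-30,0,50],
)

```text
clock: 24.12
eef_pos: [512.6, -280.3, 139.3]
eef_rot: [-3.142, 0.0, 2.619]
wrist_force: [0.0, -0.4, -0.2]
finger_gap: 54.0
```

Emit:
arm_command(
  rows=[0,0,-30,0,50,0,0,-30,0,50,0,0,-20,0,50,0,0,0,0,50],
)

```text
clock: 24.62
eef_pos: [511.7, -279.4, 58.4]
eef_rot: [3.141, -0.004, 2.619]
wrist_force: [0.9, 1.0, -0.5]
finger_gap: 53.9
```

Run:
```python
from h import *
dump(manip.read_state())
a=cam("scene")["image"][215:365,265:480]; b=cam("top")["image"][175:325,290:505]
cv2.imwrite("pics/tray.png",np.hstack([cv2.resize(i,(395,276),interpolation=3) for i in(a,b)]))
```

```text
{'clock': 24.625, 'joints': [-0.563, 0.546, 1.566, -0.0, 1.033, -1.611], 'eef_pos': [511.672, -279.448, 58.378], 'eef_rot': [3.141, -0.004, 2.619], 'wrist_force': [0.861, 1.047, -0.541], 'moment': [0.002, -0.059, -0.009], 'finger_gap': 53.928}
```

View pics/tray.png

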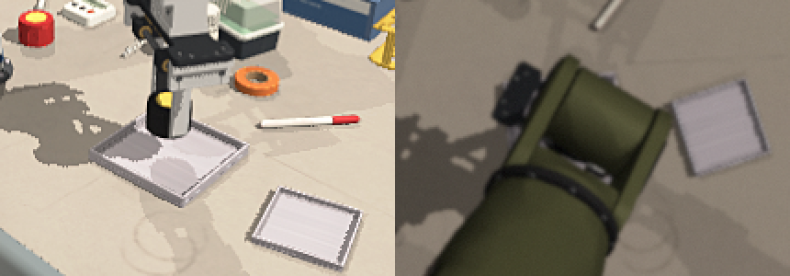

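The cap hangs over the larger tray, with tape and marker clear. I lower it.

Emit:
arm_command(
  rows=[0,0,-15,0,50,0,0,-12,0,50,0,0,-6,0,50,0,0,-2,0,50,0,0,0,0,50],
)

```text
clock: 25.35
eef_pos: [512.9, -280.0, 25.4]
eef_rot: [3.142, 0.0, 2.619]
wrist_force: [-0.6, -0.4, 0.4]
finger_gap: 54.1
```

Emit:
arm_command(
  rows=[0,0,-1,0,50,0,0,-1,0,50,0,0,0,0,50],
)

```text
clock: 25.72
eef_pos: [512.8, -280.0, 23.4]
eef_rot: [-3.142, 0.0, 2.619]
wrist_force: [0.2, -0.0, -0.2]
finger_gap: 54.0
```

Emit:
arm_command(
  rows=[0,0,-0.5,0,50,0,0,-0.5,0,50,0,0,0,0,50],
)

```text
clock: 26.1
eef_pos: [512.8, -280.0, 22.3]
eef_rot: [-3.142, 0.0, 2.619]
wrist_force: [-0.2, -0.8, -0.2]
finger_gap: 54.3
```

Emit:
arm_command(
  rows=[0,0,-0.5,0,50,0,0,0,0,50],
)

```text
clock: 26.35
eef_pos: [512.8, -280.0, 21.8]
eef_rot: [3.142, -0.0, 2.619]
wrist_force: [0.4, 0.4, -0.5]
finger_gap: 53.9
```

Emit:
arm_command(
  rows=[0,0,-0.5,0,50,0,0,0,0,50],
)

```text
clock: 26.6
eef_pos: [512.8, -280.0, 21.3]
eef_rot: [3.142, -0.0, 2.619]
wrist_force: [0.2, 0.0, -0.5]
finger_gap: 54.2
```

Emit:
arm_command(
  rows=[0,0,-0.5,0,50,0,0,0,0,50],
)

```text
clock: 26.85
eef_pos: [512.8, -280.0, 20.8]
eef_rot: [3.142, -0.0, 2.619]
wrist_force: [0.5, -0.4, -1.2]
finger_gap: 54.2
```

Emit:
arm_command(
  rows=[0,0,-0.5,0,50,0,0,0,0,50],
)

```text
clock: 27.1
eef_pos: [512.8, -280.0, 20.3]
eef_rot: [3.142, -0.0, 2.619]
wrist_force: [-0.8, -0.3, -1.8]
finger_gap: 54.2
```

Emit:
arm_command(
  rows=[0,0,-0.4,0,50,0,0,0,0,50],
)

```text
clock: 27.35
eef_pos: [512.8, -280.0, 19.9]
eef_rot: [3.142, -0.0, 2.619]
wrist_force: [0.4, 0.4, -0.1]
finger_gap: 54.0
```

Emit:
arm_command(
  rows=[0,0,-0.4,0,50,0,0,0,0,50],
)

```text
clock: 27.6
eef_pos: [512.8, -280.0, 19.9]
eef_rot: [-3.142, 0.0, 2.619]
wrist_force: [-2.4, 1.6, 5.7]
finger_gap: 54.0
```

Emit:
arm_command(
  rows=[0,0,-0.4,0,50,0,0,0,0,50],
)

```text
clock: 27.85
eef_pos: [512.8, -280.0, 19.8]
eef_rot: [-3.142, 0.0, 2.619]
wrist_force: [-3.6, 2.4, 9.6]
finger_gap: 53.8
```

Contact at TCP z ≈ 19.9. I relieve the pressure and release.

Emit:
arm_command(
  rows=[0,0,0.6,0,50,0,0,0,0,50,0,0,0,0,57,0,0,0,0,64,0,0,0,0,72],
)

```text
clock: 28.48
eef_pos: [512.8, -280.0, 19.6]
eef_rot: [3.142, -0.0, 2.619]
wrist_force: [0.7, -0.3, -0.1]
finger_gap: 69.9
```

Emit:
arm_command(
  rows=[0,0,0,0,72,0,0,0,0,72,0,0,6,0,72,0,0,12,0,72,0,0,20,0,72],
)

```text
clock: 29.1
eef_pos: [512.7, -279.9, 58.6]
eef_rot: [3.142, -0.0, 2.619]
wrist_force: [0.4, -0.0, 0.9]
finger_gap: 72.0
```

Emit:
arm_command(
  rows=[0,0,30,0,72,0,0,40,0,72,0,0,40,0,72,0,0,30,0,72,0,0,0,0,72],
)

```text
clock: 29.72
eef_pos: [513.5, -280.4, 200.8]
eef_rot: [-3.141, 0.005, 2.619]
wrist_force: [-0.5, 0.4, 0.2]
finger_gap: 72.0
```

Run:
```python
from h import *
dump(manip.read_state())
a=cam("scene")["image"]; 
cv2.imwrite("pics/end.png",cv2.resize(a[185:365,200:480],(790,508),interpolation=3))
```

```text
{'clock': 29.725, 'joints': [-0.562, 0.387, 1.441, 0.0, 1.308, -1.61], 'eef_pos': [513.492, -280.41, 200.842], 'eef_rot': [-3.141, 0.005, 2.619], 'wrist_force': [-0.483, 0.351, 0.219], 'moment': [0.01, 0.002, -0.031], 'finger_gap': 71.977}
```

View pics/end.png

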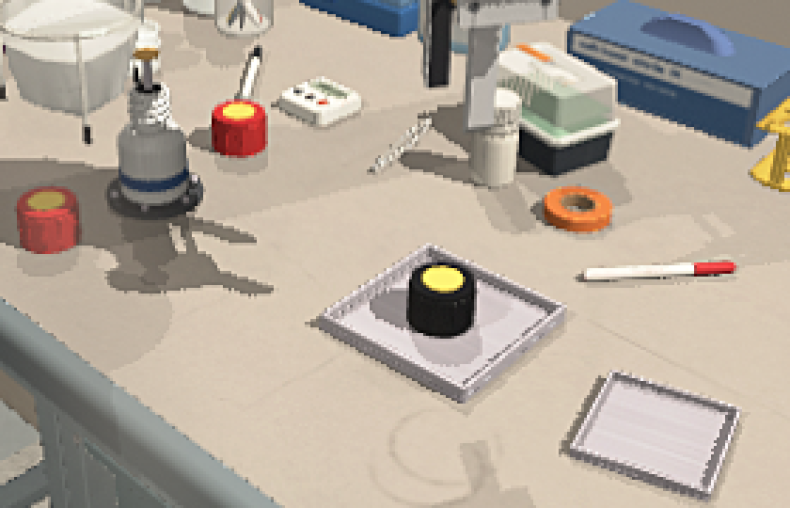

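The cap stands upright in the middle of the larger tray at (441,298). All bystanders are in place and the arm is clear, so I hand in.

```bash
python3 -c "
from cell import manip
print(manip.sign_off())"
```

```text
the job is handed in; nothing more can be done
None
```

The black cap is unscrewed and standing upright, yellow disc up and mouth down, near the middle of the larger steel tray. I handed the job in at about 30 s of the 72 s allowed.

- **Unscrewing:** it took two main grips, about 270° and then the rest, plus one small re-centring early on. The vertical force jumped from −4.8 N to +0.7 N after about 430–450° of turning. That showed the cap was off the thread, and it lifted straight up without resistance.
- **Setting down:** the cap touched the tray floor at a measured 10 N or less. I eased that off, opened the gripper and raised it clear.
- **Last check:** the final picture shows the timer, tape, bottle, tweezers, markers and red caps apparently where they were. The wrist force reads about zero.

**Forces above a few newtons:**
- Side force reached about 13 N in the first grip, which was about 2 mm off-centre. I corrected this by re-gripping.
- Upward pull reached about 15 N for a moment in one lift test. While I felt for the end of the thread, the pull was about 2–8 N.
- All of these stayed under the 25 N limit. I only read forces at the end of each move, so a brief higher value between readings would not show.

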